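# Weigh a bracket on the spring balance and mark the reading

### The arm

A 6-joint arm with a two-finger parallel gripper is mounted at the origin on a cart in front of the work surface, level with it; the furniture and walls round the work are solid. World frame = base frame: x ahead of the robot, y to its left, z up, the work surface at z = 0. Lengths are in m, angles in rad, forces in N, time in s.
With the tool pointing down it reaches from about 0.4 to 0.825 m from the base axis. Payload 7 kg.
Tool frame: the origin (TCP) lies on the centre line of the jaws, within the pads' length; the fingertips stand 22 mm ahead of it and the grasp point (between the pads) lies 3 mm ahead of it; z points along the fingers, y is the line along which they close (so a half turn about z gives the same grasp; the last joint's range is limited). The gripper opens to 88 mm and grips with 3 to 60 N. Pads are 19 mm wide; open, the fingers measure 130 mm over their backs; the gripper's body (78 mm by 193 mm) begins 47 mm behind the grasp point.
Start: joints at [1.485, 0.359, 0.012, 0, -1.224, -0.288], TCP at [0.246, 0.628, 0.249] pointing down, gripper open.
Joint ranges: [-3.07, 3.07], [-1.43, 2.12], [-1.02, 1.25], [-3.03, 1.67], [-3.05, -0], [-3.03, 3.03]. Speed limits (rad/s): [2.39, 2.39, 3.01, 3.14, 3.14, 3.14].

### API

Orientations are given as a unit quaternion [w, x, y, z].
In Python, from rig import readout, optics, job gives the robot as it stands.
- The arm moves only by the tool jog_arm, never from a script. Its arguments are lists of equal length, an entry for each row: "translation": the shift along the tool's x, y, z in mm, a list of three; "rot": the turn, a rotation vector about the tool's x, y, z in rad, a list of three; "hand": the opening, from 0 (shut) to 1 (fully open). In form: {"translation": [[x, y, z], ...], "rot": [[rx, ry, rz], ...], "hand": [hand, ...]}. A call has 1 to 20 rows; each row shifts and turns the commanded pose from where the row before left it, along the tool's axes as they then stand; what a row does not reach is not made up. A row lasts 1/12 s, in which the tool goes at most 41.7 mm and 7.16 degrees, less where a joint would pass 70% of its speed; a pose out of reach is approached as far as the arm can. A call with a gripper value outside its range is refused whole. The fingers move at their own pace and stop on an object; "grip_force" is the grip in N (left out, the last holds). Time passes only in rows, so rows that do not move let the fingers close. It gives the time, the measured TCP pose, the force, the opening and the grip force at its end, in the units of the state.
- readout.get_state(): the state, without advancing time (a new reading comes with each control period).
- optics.read_camera(name): name is "side" or "top" or "wrist"; returns (picture, depth): 480x640x3 uint8, red, green, blue; 480x640 float32, m along the optical axis (not along the pixel's ray), 0 where there is no reading.
- optics.get_calibration(name): a dict with "camera_matrix" (3x3 intrinsics, pixels), "R" (3x3) and "t" (3): a world point X has camera coordinates R X + t. Camera axes: x right, y down, z forward; pixel columns grow to the right and rows downward; lengths in m; the calibration is good to about 2 mm. The wrist camera is an equidistant fisheye: a pixel r from the principal point sees the ray r / f radians off the axis. A picture is of the moment at which its call begins: read the wrist's pose just before it. get_calibration takes no time and is no camera call; for the wrist camera it gives the pose at the moment of the call.
- job.finish_job(): hands the job in; it is judged then, once.
Trained networks look in the newest picture that a camera, given by its name, has taken for a name from the list of things; names that differ only in an ending like _2 or _b are one class to them, and where a whole thing is asked for, a point or a joint stands for the part that bears it (a point fixed in the world has none). Each returns a list of dicts, best first, with "confidence" (0 to 1); they miss things now and then, are a little off and sometimes report something else, mostly with a low value. They report only what shows in the picture. A call takes as long as a camera call. They do not tell look-alikes from the thing itself.
- optics.outline_of(camera, thing): "region" (480x640 bool, what is visible of it) and "box" ([left, top, right, bottom] in pixels, round what is visible of it).
The state is a dict: "time_s": time; "qpos": joint angles; "dq": joint speeds; "tau": joint torques, N m; "eef_pos": TCP position; "orientation": TCP orientation; "ft_force": force on the tool from outside, world axes, zero at the start; "torque": the same for the moment, N m; "opening": opening from 0.0 (shut) to 1.0 (fully open); "gripper_force": force on a finger pad.
Only numpy, scipy, OpenCV 4.12 (cv2) and the standard library are available. Lean on these libraries where they do the work, as an engineer would, in place of code of your own. Each camera call takes 0.05 s, during which the arm holds its last target. There are 200 camera calls.

### The job

Weigh the aluminium bracket on the spring balance: hang it by its eye on the hook, easing its weight onto the spring so that the pointer neither jerks, bounces nor runs past the last mark, and let go. Once it hangs still, slide the green rider level with the red pointer to mark the reading and leave the bracket hanging; do not knock the stand or disturb the bottles, marker and pen.

Things in the scene. Friction and masses are not known exactly. Their poses are not given: they have to be found in the camera images.
- bracket: Loose cast aluminium bracket on its foot, hollow or solid, 0.15 to 0.46 kg (hidden), same either way round. Origin: centre of foot's underside; x along it, z up. Foot 170 (x) x 44 x 7 mm; on its middle a web 170 long, 8 thick (y), up to z = 50 mm; ribs at x = +-30; round eye on top of its middle, centre of mass straight below. Grip the web's end from above, |x| 45 to 82 mm
- eye (a point): Centre of the bracket's eye, 64 mm above the underside of its foot. The eye is a ring of 9 mm round section in the bracket's x-z plane, hole 28 mm across (axis along the bracket's y), outside 46 mm across
- stand: Fixed retort stand with a spring balance. Origin: on the table below the hook; z up, x back toward the rod, y left seen from the front. Blue base 14 high, x -80 to 170, y +-75 mm; rod at x = 145; clamp arm at z = 372. White tube 23 mm across on the hook's axis, z 229 to 402; right of it (-y) a white rule, y -26 to -60, z 241 to 343, marks 0 to 5 N every 0.5 N (6.25 mm). Free in front (-x)
- hook_seat (a point): Lowest inside point of the hook, where an eye rests (then 14 mm above the eye's centre); axes as the stand's; z = 192.5 mm unloaded, sinks with the load. Hook of 5 mm wire in the y-z plane, stiff sideways: wire centre y = -11.5 on its back, tip at y = +13.5, 14 mm above the seat; underside 5 mm below it; 18 mm wide inside, open up to 30 mm above the seat. An eye goes on from +y, over the tip
- spring (a joint): How far the balance is drawn out, m: 0 unloaded, grows downward, end stop 0.080. Spring of 80 N/m (12.5 mm per newton), lightly damped: a load let go out of balance bounces for seconds. Last mark (5 N) at 0.0625
- pointer_tip (a point): Tip of the balance's red pointer, in front of the rule, pointing to -y; moves down with the hook, 325 mm above the table when unloaded
- rider (a joint): How far the green rider stands below the rule's zero mark, m (0 to 0.068, downward); friction of about 1.5 N holds it where it is left; level with the pointer when equal to joint spring
- rider_mark (a point): Tip of the green rider's index, beside the pointer's tip and to be level with it
- rider_tab (a point): Grip point on the rider's thumb tab, a green bar along y sticking out to the right of the rule: 8 mm thick (x), 12 mm high (z), y = -62 to -114 mm of the stand. Point: its centre height, x = 3, y = -101 mm of the stand. From above, fingers closing along the stand's x clear rule and tube
- dye_red: Small brown dye bottle with white cap and red-banded label, 28 mm across, 65 mm high, loose; origin at its underside. To be left alone
- dye_blue: Small brown dye bottle with white cap and blue-banded label, 28 mm across, 65 mm high, loose; origin at its underside. To be left alone
- marker: Red and white felt marker lying on the table, 141 mm long, 13 mm thick, loose. To be left alone
- pen: Pale ball pen lying on the table, 145 mm long, 10 mm thick, loose. To be left alone
Mind the look-alikes: they are no part of the job. Of the things that look like the bracket, the larger one is meant.

How it is judged:
On the way:
1. the bracket hangs by its eye in the hook, untouched and still (horizontal distance between eye and hook_seat below 0.008 m and z of eye in the frame of hook_seat between -0.018 and -0.01 m and value of joint spring above 0.012 m and contact force between each of the arm, the fingers and bracket below 0.05 N and linear speed of bracket below 0.03 m/s), for 0.8 s.
At the end, for the whole second after the job is handed in: The bracket hangs freely by its eye in the bend of the hook (eye centre within 8 mm of the hook's axis and 10 to 18 mm below the seat), slower than 0.03 m/s, drawing the spring out by more than 12 mm, and the rider's index is within 4 mm of the pointer's height (horizontal distance between eye and hook_seat below 0.008 m and z of eye in the frame of hook_seat between -0.018 and -0.01 m and value of joint spring above 0.012 m and linear speed of bracket below 0.03 m/s and z of rider_mark in the frame of pointer_tip between -0.004 and 0.004 m); the robot touches nothing.
It fails at once if the pointer jerks down faster than 0.10 m/s or bounces back up faster than 0.07 m/s (velocity of joint spring above 0.1 m/s or velocity of joint spring below -0.07 m/s).
It fails at once if the balance is drawn clearly past its last mark (more than 68 mm) (value of joint spring above 0.068 m).
It fails at once if the bracket is forced against the hook or stand with more than 12 N (contact force between bracket and stand above 12 N).
It fails at once if the robot strikes the stand with more than 25 N (contact force between the arm and stand above 25 N).
It fails at once if a bottle or pen is shifted by more than 15 mm (distance of any of dye_red, dye_blue, marker, pen from where it was at the start of the episode above 0.015 m).
It also fails if it takes over 64 s, if anything falls off the work surface, if the arm or the gripper's body presses on something with over 40 N, if the wrist force passes 120 N, or if a joint passes its speed limit or range.

## Working session

There is one attempt and no reset: what is moved stays moved. The work goes in short steps, Python scripts to look and compute and a tool call to move; the robot and the scene stay as the last step left them, time stands still between calls to the robot, and variables do not carry over. Pictures are saved under pics/ and viewed, at most 10 in all, crops included, and the job is handed in when it is done.

Besides the shell and the picture viewer there is one more tool, called by a JSON object that holds its "op" and its "data". jog_arm: Moves the arm, as the interface text tells. Its arguments: {"type":"object","properties":{"translation":{"type":"array","items":{"type":"array","items":{"type":"number"}}},"rot":{"type":"array","items":{"type":"array","items":{"type":"number"}}},"hand":{"type":"array","items":{"type":"number"}},"grip_force":{"type":"number"}},"required":["translation","rot","hand"]}

```bash
mkdir -p pics; cat > h.py <<'E'
import numpy as np,cv2
from rig import readout,optics,job
def cloud(cam,d):
    c=optics.get_calibration(cam);K=np.array(c["camera_matrix"]);R=np.array(c["R"]);t=np.array(c["t"])
    v,u=np.mgrid[0:480,0:640]
    P=np.stack([(u-K[0,2])/K[0,0]*d,(v-K[1,2])/K[1,1]*d,d],-1)
    return (P-t)@R   # R^T(P-t)
def save(n,im): cv2.imwrite("pics/"+n,cv2.cvtColor(im,cv2.COLOR_RGB2BGR))
E
python3 - <<'E'
from h import *
s=readout.get_state();print(s)
for cam in("top","side"):
    im,d=optics.read_camera(cam);save(cam+"0.png",im);X=cloud(cam,d)
    c=optics.get_calibration(cam);print(cam,-np.array(c["R"]).T@c["t"],np.array(c["camera_matrix"]).tolist())
    for th in("bracket","stand","rider","spring","dye_red","dye_blue","marker","pen"):
        for r in optics.outline_of(cam,th):
            m=r["region"]&(d>0);p=X[m]
            if len(p)>5: print(th,round(r["confidence"],2),np.int32(r["box"]),np.round(np.median(p,0),3),np.round(np.percentile(p,[2,98],axis=0),3).tolist())
E
```

```text
{'time_s': 0.0, 'qpos': array([ 1.48507419e+00,  3.59371062e-01,  1.10413687e-02, -3.36693001e-04,
       -1.22411319e+00, -2.88096997e-01]), 'dq': array([ 0.00133227,  0.00026797, -0.00079276,  0.0015409 , -0.00049742,
       -0.00046772]), 'tau': array([-2.74924656e-03, -5.82707191e+01,  2.93053919e+01,  6.99676126e+00,
        7.12816996e-03, -1.78567143e-04]), 'eef_pos': array([0.24635407, 0.62793743, 0.24762771]), 'orientation': array([ 8.35056950e-04,  9.82572201e-01, -1.85879445e-01, -7.43105159e-05]), 'ft_force': array([-0.20020107,  0.11331182, -0.54572254]), 'torque': array([ 0.02931069, -0.03362083, -0.00983836]), 'gripper_force': 0.0, 'opening': 1.0046519516381116}
top [0.27466947 0.04286181 1.5223723 ] [[536.5278852889246, 0.0, 311.3264643282073], [0.0, 536.5278852889246, 233.11094931542263], [0.0, 0.0, 1.0]]
bracket 0.87 [371 237 411 271] [ 0.538 -0.18   0.008] [[0.502, -0.233, -0.002], [0.58, -0.13, 0.063]]
bracket 0.73 [254 260 268 318] [0.448 0.18  0.01 ] [[0.372, 0.161, 0.0], [0.531, 0.204, 0.083]]
stand 0.61 [284 125 364 269] [0.609 0.032 0.015] [[0.51, -0.056, 0.0
[... 679 characters left out ...]
]
bracket 0.53 [303 111 409 320] [0.624 0.02  0.015] [[0.513, -0.057, 0.0], [0.755, 0.132, 0.423]]
stand 0.87 [303 111 413 319] [0.629 0.022 0.015] [[0.514, -0.058, -0.219], [0.936, 1.778, 0.418]]
rider 0.64 [345 194 361 211] [ 0.6   -0.065  0.319] [[0.591, -0.094, 0.311], [0.608, -0.035, 0.322]]
dye_red 0.62 [389 346 406 364] [ 0.658 -0.258  0.045] [[0.648, -0.266, 0.025], [0.672, -0.244, 0.065]]
dye_blue 0.66 [431 361 444 384] [ 0.721 -0.315  0.053] [[0.711, -0.321, 0.021], [0.73, -0.301, 0.065]]
marker 0.67 [250 224 285 234] [0.425 0.41  0.008] [[0.371, 0.368, -0.002], [0.475, 0.453, 0.015]]
pen 0.23 [391 345 406 363] [ 0.658 -0.258  0.045] [[0.648, -0.266, 0.029], [0.672, -0.248, 0.065]]
```

```bash
python3 - <<'E'
from h import *
im=cv2.imread("pics/top0.png");im2=cv2.imread("pics/side0.png")
a=cv2.resize(im[110:340,150:430],(800,657))[:600];b=cv2.resize(im2[100:395,235:455],(440,590))
cv2.imwrite("pics/t0.png",a);cv2.imwrite("pics/s0.png",b)
for cam in("top","side"):
    _,d=optics.read_camera(cam);X=cloud(cam,d)
    for r in optics.outline_of(cam,"bracket"):
        m=r["region"]&(d>0);p=X[m]
        if abs(np.median(p[:,1])-.18)>.03: continue
        (c,sz,an)=cv2.minAreaRect(np.float32(p[:,:2]*1000));print(cam,"br",c,sz,an)
        for lo,hi in((.0,.012),(.012,.055),(.058,.1)):
            q=p[(p[:,2]>lo)&(p[:,2]<hi)];print(lo,len(q),q.mean(0).round(4),cv2.minAreaRect(np.float32(q[:,:2]*1000)))
    m=(X[...,2]>.008)&(X[...,2]<.02)&(X[...,0]>.48)&(X[...,0]<.8)&(abs(X[...,1]-.02)<.11)&(d>0)
    print("base",cv2.minAreaRect(np.float32(X[m][:,:2]*1000)))
    m=(X[...,2]>.24)&(X[...,2]<.41)&(X[...,0]>.55)&(X[...,0]<.65)&(abs(X[...,1]-.02)<.11)&(d>0)
    q=X[m];print("tube",len(q),np.percentile(q,[2,50,98],axis=0).round(3).tolist())
E
```

```text
top br (454.5980224609375, 184.897705078125) (173.88336181640625, 47.829010009765625) 2.7290968894958496
0.0 566 [0.4508 0.1823 0.0062] ((452.98193359375, 184.3761444091797), (170.5863037109375, 46.83490753173828), 2.7752742767333984)
0.012 283 [0.4491 0.181  0.036 ] ((451.97454833984375, 182.38546752929688), (167.91400146484375, 42.11716842651367), 2.200467586517334)
0.058 62 [0.4503 0.1826 0.0787] ((441.2137145996094, 182.86607360839844), (123.06241607666016, 9.035284042358398), 2.347407102584839)
base ((648.1273193359375, 16.113739013671875), (301.5550231933594, 204.90281677246094), 0.7948814034461975)
tube 763 [[0.571, -0.082, 0.247], [0.594, 0.013, 0.342], [0.641, 0.037, 0.403]]
base ((646.9249267578125, 34.36662292480469), (294.49871826171875, 183.14544677734375), 4.36475944519043)
tube 1234 [[0.573, -0.078, 0.245], [0.592, 0.01, 0.326], [0.636, 0.03, 0.401]]
```

View pics/t0.png

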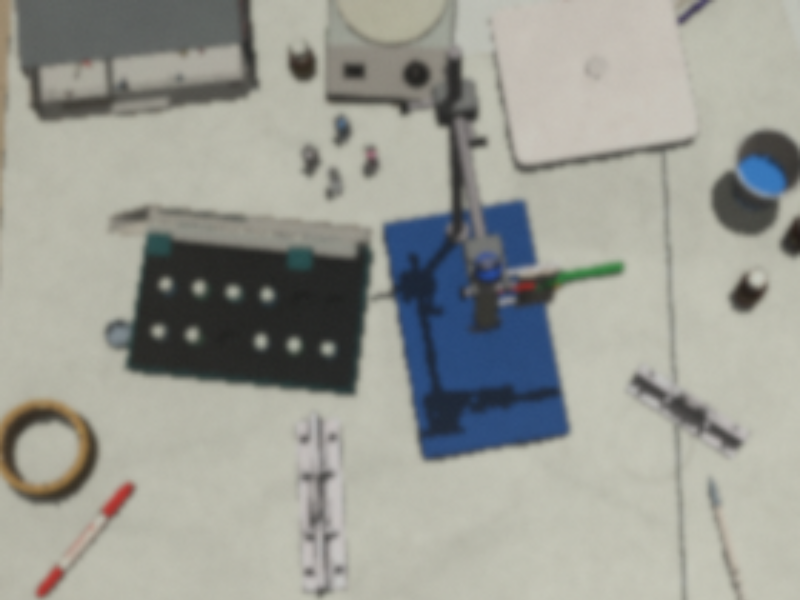

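View pics/s0.png

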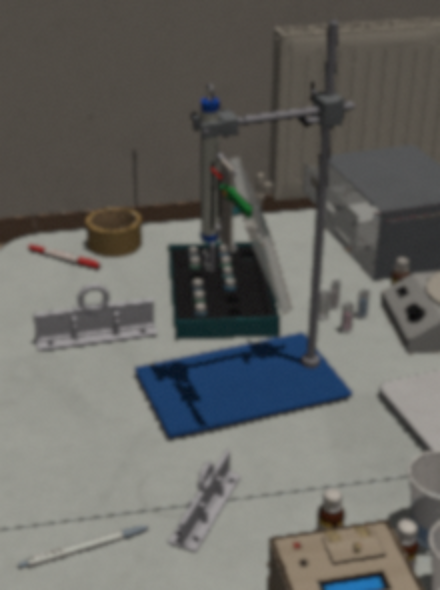

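Top view: the large bracket is at (320,505) with its eye upright. The stand's blue base is at (475,330), turned about 10°, and a rack stands to its left. The green rider tab is at (590,272) and the smaller bracket at (688,410). In the side view the tube and hook are at (210,180–270).

```bash
python3 - <<'E'
from h import *
def rect(q): 
    (c,s,a)=cv2.minAreaRect(np.float32(q[:,:2]*1000)); return np.round(c,1),np.round(s,1),round(a,2)
for cam in("top","side"):
    im,d=optics.read_camera(cam);X=cloud(cam,d);h=im.astype(int)
    r,g,b=h[...,0],h[...,1],h[...,2]
    reg=(X[...,0]>.45)&(X[...,0]<.85)&(X[...,1]>-.12)&(X[...,1]<.13)&(d>0)
    m=(b>r+30)&(b>g+15)&reg&(X[...,2]<.03)&(X[...,2]>.005)
    print(cam,"blue",m.sum(),rect(X[m]),np.median(X[m][:,2]))
    m=reg&(X[...,2]>.405)&(X[...,0]<.65);print("cap",m.sum(),X[m].mean(0) if m.sum() else 0)
    m=reg&(X[...,2]>.25)&(X[...,2]<.40)&(g>r+20)&(g>b+20);print("tab",m.sum(),rect(X[m]),X[m].mean(0),np.percentile(X[m],[3,97],axis=0).round(3).tolist())
    m=reg&(X[...,2]>.2)&(X[...,2]<.40)&(r>g+40)&(r>b+40);print("red",m.sum(),X[m].mean(0) if m.sum() else 0)
    m=reg&(X[...,2]>.33)&(X[...,2]<.37)&(X[...,0]<.64);print("tube",m.sum(),X[m].mean(0), rect(X[m]))
    m=reg&(X[...,2]>.16)&(X[...,2]<.225)&(X[...,0]<.64);print("hook",m.sum(),X[m].mean(0) if m.sum() else 0)
    m=(X[...,1]>.11)&(X[...,1]<.36)&(X[...,0]>.48)&(X[...,0]<.75)&(X[...,2]>.05)
    print("rack",[ (float(z),np.percentile(X[m&(X[...,2]>z)][:,:2],[1,99],axis=0).round(3).tolist()) for z in(.05,.08,.1,.13) if (m&(X[...,2]>z)).sum()>5])
    for o in optics.outline_of(cam,"bracket"):
        p=X[o["region"]&(d>0)]
        if abs(np.median(p[:,1])-.18)>.03: continue
        for lo,hi in((.002,.012),(.04,.058),(.06,.1)):
            q=p[(p[:,2]>lo)&(p[:,2]<hi)];l=cv2.fitLine(np.float32(q[:,:2]),cv2.DIST_HUBER,0,.001,.001).ravel();print("br",lo,len(q),np.degrees(np.arctan(l[1]/l[0])).round(2),l[2:],np.percentile(q,[2,98],axis=0).round(4).tolist())
E
```

```text
top blue 3105 (array([630.1,  28.1]), array([248.4, 146.8]), 9.19) 0.013432259550483761
cap 18 [0.58402681 0.02066417 0.41370597]
tab 86 (array([600.5, -59. ]), array([ 8.8, 64.5]), 10.22) [ 0.60081311 -0.06077624  0.32034078] [[0.593, -0.089, 0.317], [0.608, -0.031, 0.325]]
red 15 [ 0.58995513 -0.01009151  0.32218033]
tube 109 [ 0.59104945 -0.00640459  0.34335801] (array([588.2,   7. ]), array([72.5, 63.9]), 64.86)
hook 17 [0.58357096 0.02140003 0.20316721]
rack [(0.05, [[0.509, 0.133], [0.741, 0.356]]), (0.08, [[0.65, 0.134], [0.73, 0.356]]), (0.1, [[0.649, 0.135], [0.725, 0.356]]), (0.13, [[0.649, 0.136], [0.711, 0.356]])]
br 0.002 526 0.34 [0.44125667 0.17850366] [[0.3699, 0.1607, 0.0024], [0.5342, 0.2066, 0.0116]]
br 0.04 162 2.79 [0.4491711  0.18221956] [[0.3705, 0.1746, 0.0406], [0.5316, 0.1902, 0.0552]]
br 0.06 58 2.94 [0.45111483 0.18274477] [[0.4308, 0.1783, 0.0648], [0.4724, 0.1878, 0.0901]]
side blue 3091 (array([629.5,  25.5]), array([248.3, 151.6]), 9.1) 0.013089903018041485
cap 19 [0.58597548 0.01763883 0.41244176]
tab 80 (array([600.3, -54.7]), array([10.8, 76.1]), 10.19) [ 0.60046965 -0.0616719   0.31924398] [[0.591, -0.09, 0.316], [0.608, -0.029, 0.322]]
red 13 [ 0.58995114 -0.00298713  0.32453256]
tube 250 [0.59122643 0.00427675 0.34931888] (array([591.7,   7.8]), array([74.9, 65.1]), 59.53)
hook 43 [0.58540902 0.01652279 0.20288258]
rack [(0.05, [[0.52, 0.128], [0.743, 0.356]]), (0.08, [[0.654, 0.129], [0.726, 0.356]]), (0.1, [[0.654, 0.13], [0.723, 0.356]]), (0.13, [[0.653, 0.131], [0.714, 0.356]])]
```

{"op": "jog_arm", "data": {"translation": [[0,0,10],[0,0,10],[0,0,10],[0,0,10],[5,15,4],[9,34,4],[9,37,4],[9,37,4],[9,37,4],[9,37,4],[9,37,4],[9,37,4],[9,37,4],[9,37,4],[9,37,4],[9,37,4],[9,37,4],[8,34,4],[0,0,0],[0,0,0]], "rot": [[0,0,-0.1056],[0,0,-0.1056],[0,0,-0.1056],[0,0,-0.1056],[0,0,0],[0,0,0],[0,0,0],[0,0,0],[0,0,0],[0,0,0],[0,0,0],[0,0,0],[0,0,0],[0,0,0],[0,0,0],[0,0,0],[0,0,0],[0,0,0],[0,0,0],[0,0,0]], "hand": [1,1,1,1,1,1,1,1,1,1,1,1,1,1,1,1,1,1,1,1]}}

```text
time_s: 2.97
eef_pos: [0.3914, 0.1431, 0.1526]
orientation: [-0.0, 1.0, 0.022, 0.0]
ft_force: [-0.3, 0.6, 0.2]
opening: 1.0
gripper_force: 0.0
```

{"op": "jog_arm", "data": {"translation": [[-4,-18,0],[-5,-18,0],[0,0,15],[0,0,25],[0,0,25],[0,0,25],[0,0,15],[0,0,11],[0,0,0]], "rot": [[0,0,-0.003],[0,0,-0.002],[0,0,0],[0,0,0],[0,0,0],[0,0,0],[0,0,0],[0,0,0],[0,0,0]], "hand": [1,1,1,1,1,1,1,1,1]}}

```text
time_s: 3.72
eef_pos: [0.3795, 0.1805, 0.0348]
orientation: [0.001, 1.0, 0.027, -0.001]
ft_force: [0.5, -0.2, -0.4]
opening: 1.002
gripper_force: 0.0
```

```bash
python3 - <<'E'
from h import *
s=readout.get_state();print(s['eef_pos'],s['ft_force'])
im,d=optics.read_camera("wrist");save("w1.png",im)
E
```

```text
[0.37946433 0.18045426 0.03478857] [ 0.47615835 -0.15568426 -0.44272365]
```

View pics/w1.png

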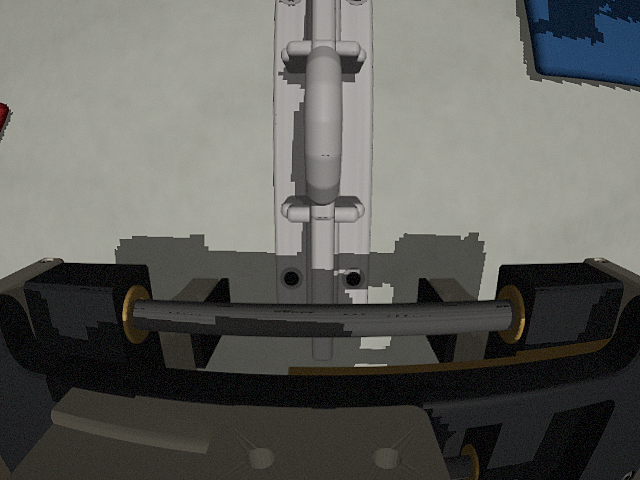

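The web (column 323) runs centrally between the two fingers, with the eye clear ahead at (323,120). Next I close and lift.

{"op": "jog_arm", "data": {"translation": [[0,0,0],[0,0,0],[0,0,0],[0,0,0],[0,0,0],[0,0,0],[0,0,0],[0,0,0],[0,0,0],[0,0,0],[0,0,0],[0,0,0]], "rot": [[0,0,0],[0,0,0],[0,0,0],[0,0,0],[0,0,0],[0,0,0],[0,0,0],[0,0,0],[0,0,0],[0,0,0],[0,0,0],[0,0,0]], "hand": [0,0,0,0,0,0,0,0,0,0,0,0], "grip_force": 60}}

```text
time_s: 4.77
eef_pos: [0.3804, 0.1803, 0.0365]
orientation: [0.0, 1.0, 0.027, -0.0]
ft_force: [0.5, 0.4, 0.4]
opening: 0.151
gripper_force: 0.0
```

{"op": "jog_arm", "data": {"translation": [[0,0,0],[0,0,0],[0,0,0],[0,0,0],[0,0,0],[0,0,-3],[0,0,-6],[0,0,-10],[0,0,-16],[0,0,-20],[0,0,-20],[0,0,-20],[0,0,-18],[0,0,-12],[0,0,-8],[0,0,-4],[0,0,0],[0,0,0],[0,0,0]], "rot": [[0,0,0],[0,0,0],[0,0,0],[0,0,0],[0,0,0],[0,0,0],[0,0,0],[0,0,0],[0,0,0],[0,0,0],[0,0,0],[0,0,0],[0,0,0],[0,0,0],[0,0,0],[0,0,0],[0,0,0],[0,0,0],[0,0,0]], "hand": [0,0,0,0,0,0,0,0,0,0,0,0,0,0,0,0,0,0,0]}}

```text
time_s: 6.35
eef_pos: [0.3799, 0.1799, 0.1727]
orientation: [0.001, 1.0, 0.027, -0.001]
ft_force: [0.4, -0.7, -4.6]
opening: 0.089
gripper_force: 60.0
```

```bash
cat >> h.py <<'E'
def bracket(cam,ref=None):
    im,d=optics.read_camera(cam);X=cloud(cam,d)
    for o in optics.outline_of(cam,"bracket"):
        p=X[o["region"]&(d>0)];
        if len(p)<80: continue
        print(cam,round(o["confidence"],2),np.int32(o["box"]),np.median(p,0).round(3),np.percentile(p,[1,99],axis=0).round(4).tolist())
    return im,d,X
E
python3 - <<'E'
from h import *
s=readout.get_state();print({k:np.round(s[k],3) for k in('eef_pos','ft_force','torque','opening','gripper_force')})
im,d,X=bracket("side");save("s2.png",cv2.resize(im[150:330,200:400],(800,600),interpolation=cv2.INTER_CUBIC)[:600,:700]);bracket("top")
E
```

```text
{'eef_pos': array([0.38 , 0.18 , 0.173]), 'ft_force': array([ 0.358, -0.687, -4.58 ]), 'torque': array([-0.076,  0.293, -0.015]), 'opening': np.float64(0.089), 'gripper_force': np.float64(59.999)}
side 0.83 [322 328 351 376] [ 0.538 -0.197  0.015] [[0.4999, -0.2397, 0.0008], [0.5804, -0.1372, 0.0632]]
top 0.74 [248 248 263 282] [0.503 0.179 0.144] [[0.4556, 0.1629, 0.1366], [0.5359, 0.2072, 0.2093]]
top 0.7 [372 239 412 271] [ 0.538 -0.181  0.008] [[0.4966, -0.2355, -0.0054], [0.5853, -0.1275, 0.0645]]
```

View pics/s2.png

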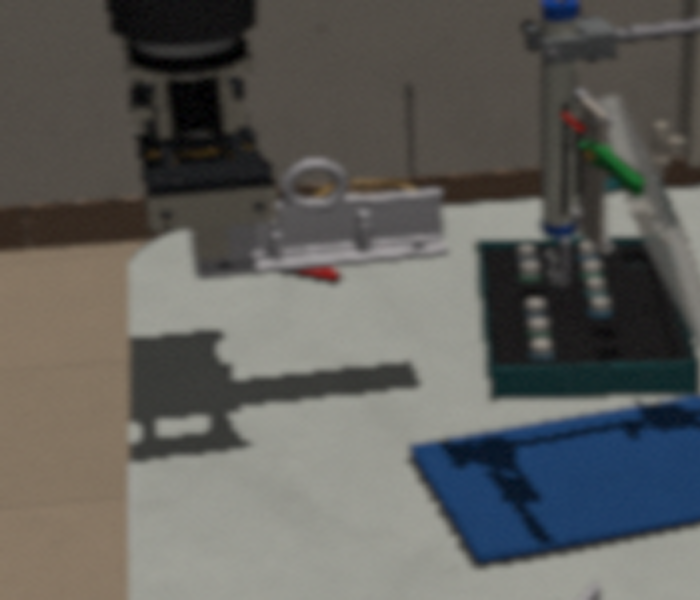

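The bracket is held level and weighs about 4.2–4.6 N, with its eye at about (315,182). The hook hangs at about (560,265). I'm moving to the left of the hook.

{"op": "jog_arm", "data": {"translation": [[0,0,0],[0,0,0],[0,0,0],[0,0,0],[3,4,0],[6,8,0],[10,14,0],[14,19,0],[14,20,0],[14,20,0],[14,20,0],[12,17,0],[9,12,0],[6,8,0],[4,5,0],[0,0,0],[0,0,0]], "rot": [[0,0,-0.02],[0,0,-0.035],[0,0,-0.035],[0,0,-0.02],[0,0,0],[0,0,0],[0,0,0],[0,0,0],[0,0,0],[0,0,0],[0,0,0],[0,0,0],[0,0,0],[0,0,0],[0,0,0],[0,0,0],[0,0,0]], "hand": [0,0,0,0,0,0,0,0,0,0,0,0,0,0,0,0,0]}}

```text
time_s: 7.97
eef_pos: [0.5086, 0.0526, 0.1733]
orientation: [0.0, 0.997, 0.081, -0.0]
ft_force: [-0.4, 0.2, -3.4]
opening: 0.089
gripper_force: 60.0
```

```bash
python3 - <<'E'
from h import *
s=readout.get_state();print({k:np.round(s[k],4) for k in('eef_pos','orientation','ft_force','torque')})
for c in("side","top"):
    im,d,X=bracket(c);save(c+"3.png",im)
    np.savez(c+"3.npz",X=X,d=d)
im=cv2.imread("pics/side3.png");cv2.imwrite("pics/s3.png",cv2.resize(im[165:285,280:380],(600,600),interpolation=cv2.INTER_NEAREST)[:,:600])
E
```

```text
{'eef_pos': array([0.5086, 0.0526, 0.1733]), 'orientation': array([ 0.000e+00,  9.967e-01,  8.140e-02, -3.000e-04]), 'ft_force': array([-0.3622,  0.2091, -3.4469]), 'torque': array([-0.1171,  0.3525,  0.0058])}
side 0.78 [321 328 355 377] [ 0.538 -0.197  0.014] [[0.4987, -0.2408, 0.0007], [0.5827, -0.1348, 0.0613]]
side 0.72 [298 218 366 256] [0.599 0.058 0.151] [[0.5007, -0.029, 0.0244], [0.6824, 0.2175, 0.2173]]
top 0.63 [375 239 410 269] [ 0.538 -0.18   0.011] [[0.4992, -0.2345, -0.0022], [0.5821, -0.1318, 0.0631]]
```

View pics/s3.png

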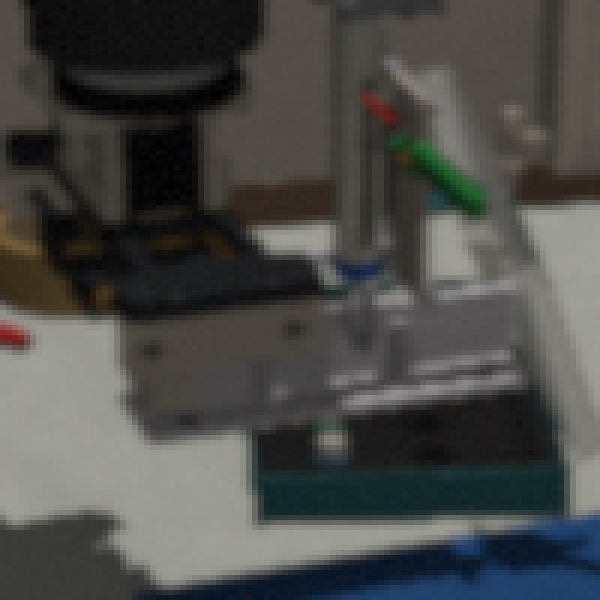

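```bash
cat >> h.py <<'E'
def wcloud():
    c=optics.get_calibration("wrist");im,d=optics.read_camera("wrist")
    K=np.array(c["camera_matrix"]);R=np.array(c["R"]);t=np.array(c["t"])
    v,u=np.mgrid[0:480,0:640];a=(u-K[0,2])/K[0,0];b=(v-K[1,2])/K[1,1];r=np.hypot(a,b)+1e-9
    k=np.tan(np.minimum(r,1.5))/r
    X=(np.stack([a*k*d,b*k*d,d],-1)-t)@R
    return im,d,X
O=np.array([.5853,.0195]);ps=np.radians(9.4);U=np.array([[np.cos(ps),np.sin(ps)],[-np.sin(ps),np.cos(ps)]])
def stand(X): return np.concatenate([(X[...,:2]-O)@U.T,X[...,2:]],-1)*1000
E
python3 - <<'E'
from h import *
im,d,X=wcloud();S=stand(X);ok=(d>0)
print(optics.get_calibration("wrist")["camera_matrix"])
i=cv2.cvtColor(im,cv2.COLOR_RGB2BGR)
cv2.imwrite("pics/w3.png",i)
for nm,m in dict(eye=(abs(S[...,1]-45)<15)&(S[...,2]>185)&(S[...,2]<235)&(abs(S[...,0])<35),web=(abs(S[...,1]-45)<12)&(S[...,2]>170)&(S[...,2]<195)&(S[...,0]>25)&(S[...,0]<85),hook=(abs(S[...,1])<20)&(abs(S[...,0])<15)&(S[...,2]>170)&(S[...,2]<226)).items():
    m&=ok; q=S[m];vv,uu=np.nonzero(m)
    if len(q): print(nm,len(q),(uu.min(),uu.max(),vv.min(),vv.max()),np.percentile(q,[1,10,50,90,99],axis=0).round(1).tolist())
E
```

```text
[[371.64829954   0.         323.28120592]
 [  0.         371.64829954 243.49974646]
 [  0.           0.           1.        ]]
eye 7786 (np.int64(261), np.int64(397), np.int64(35), np.int64(294)) [[-34.4, 31.1, 185.7], [-32.1, 42.2, 188.0], [-4.2, 46.4, 220.9], [17.3, 50.5, 227.9], [33.8, 58.9, 234.3]]
web 1953 (np.int64(294), np.int64(359), np.int64(0), np.int64(64)) [[28.8, 34.4, 171.8], [29.6, 37.7, 176.7], [34.1, 46.2, 186.1], [45.7, 53.2, 187.9], [48.6, 56.7, 189.3]]
hook 776 (np.int64(419), np.int64(471), np.int64(131), np.int64(151)) [[-2.4, -1.7, 190.2], [-1.9, -0.1, 191.8], [-0.1, 7.3, 193.8], [1.9, 17.6, 206.1], [2.6, 18.7, 207.3]]
```

View pics/w3.png

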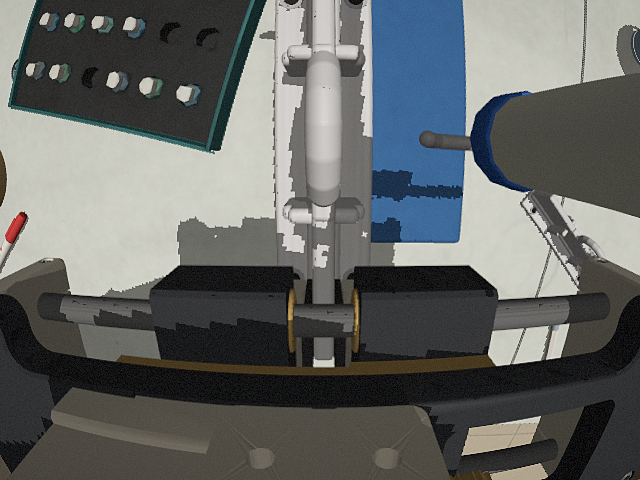

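The wrist view shows the hook tip at (428,138), the blue collar and tube to its right, and the eye at (323,130). This camera sees both, so I'll measure the eye relative to the hook here.

```bash
cat >> h.py <<'E'
def rel(ye):
    im,d,X=wcloud();S=stand(X);ok=(d>0)
    e=ok&(abs(S[...,1]-ye)<12)&(S[...,2]>198)&(S[...,2]<240)&(abs(S[...,0])<25)
    vv,uu=np.nonzero(e); e[294:,:]=False; q=S[e]
    # circle fit of upper surface points near the ring crest
    c=q[abs(q[:,1]-np.median(q[:,1]))<1.5]
    A=np.c_[2*c[:,0],2*c[:,2],np.ones(len(c))];s=np.linalg.lstsq(A,(c[:,0]**2+c[:,2]**2),rcond=None)[0]
    print("eye n",len(q),"y",np.median(q[:,1]).round(2),np.percentile(q[:,1],[1,99]).round(1),"centre x,z",s[:2].round(2),"R",np.sqrt(s[2]+s[0]**2+s[1]**2).round(2),"x ext",np.percentile(q[:,0],[.5,99.5]).round(1),"top",np.percentile(q[:,2],99).round(1))
    h=ok&(abs(S[...,1])<25)&(abs(S[...,0])<15)&(S[...,2]>170)&(S[...,2]<226)&(np.abs(S[...,1]-ye)>12)
    h=S[h]
    if len(h): print("hook",len(h),"x",np.percentile(h[:,0],[2,50,98]).round(1),"y",h[:,1].min().round(1),h[:,1].max().round(1),"ztip",np.percentile(h[:,2],99).round(1),"zmin",np.percentile(h[:,2],5).round(1))
    return im,d,S
E
python3 - <<'E'
from h import *
im,d,S=rel(46);s=readout.get_state();print(s['eef_pos'])
m=(d>0)&(abs(S[...,1]-46)<8)&(S[...,2]>198)&(S[...,2]<240);q=S[m];print(np.histogram(q[:,0],np.arange(-60,40,8)))
h=(d>0)&(abs(S[...,1])<22)&(abs(S[...,0])<8)&(S[...,2]>180)&(S[...,2]<226);h=S[h]
for y in range(-4,20,2):
    k=h[abs(h[:,1]-y)<1]
    if len(k): print(y,len(k),np.percentile(k[:,0],[5,95]).round(1),k[:,2].min().round(1),k[:,2].max().round(1))
E
```

```text
eye n 5314 y 46.43 [42.1 50.8] centre x,z [  2.34 201.56] R 22.26 x ext [-18.8  22.7] top 224.6
hook 776 x [-2.4 -0.2  2.3] y -2.4 19.1 ztip 207.0 zmin 191.4
[0.50864005 0.05304492 0.17376994]
(array([ 147,  478, 2284,  390,    2,  668, 1130, 1271, 1187,  860,  196,
          0]), array([-60, -52, -44, -36, -28, -20, -12,  -4,   4,  12,  20,  28,  36]))
-2 26 [-2.3  0.6] 190.5 194.2
0 89 [-2.2  2.2] 190.1 194.6
2 96 [-2.3  2.1] 188.9 195.1
4 73 [-2.3  2.1] 189.3 194.0
6 79 [-2.4  2.2] 190.8 194.4
8 76 [-2.5  2.2] 191.4 194.9
10 57 [-2.3  2.2] 191.2 197.6
12 44 [-2.1  2.3] 195.6 199.4
14 29 [-2.   1.5] 198.4 206.5
16 91 [-2.   2.1] 203.7 207.5
18 114 [-2.  2.] 202.7 207.6
```

{"op": "jog_arm", "data": {"translation": [[-1,1,2],[-0.8,3,2.5],[0,5,0],[0,5,0],[0,3,0],[0,1,0],[0,0,0],[0,0,0]], "rot": [[0,0,0],[0,0,0],[0,0,0],[0,0,0],[0,0,0],[0,0,0],[0,0,0],[0,0,0]], "hand": [0,0,0,0,0,0,0,0]}}

```text
time_s: 8.93
eef_pos: [0.5101, 0.0343, 0.1691]
orientation: [-0.0, 0.997, 0.081, 0.0]
ft_force: [0.3, 0.4, -3.2]
opening: 0.087
gripper_force: 60.0
```

```bash
python3 - <<'E'
from h import *
s=readout.get_state();print(s['eef_pos'],s['ft_force'].round(2),s['torque'].round(3))
im,d,S=rel(28.5)
h=(d>0)&(S[...,1]<22)&(S[...,1]>-12)&(abs(S[...,0])<8)&(S[...,2]>180)&(S[...,2]<226);h=S[h]
for y in range(-10,22,2):
    k=h[abs(h[:,1]-y)<1]
    if len(k): print(y,len(k),np.percentile(k[:,0],[5,95]).round(1),k[:,2].min().round(1),k[:,2].max().round(1))
E
```

```text
[0.51012622 0.03431479 0.16909349] [ 0.32  0.38 -3.22] [-0.045  0.217 -0.011]
eye n 5450 y 27.56 [17.3 31.9] centre x,z [  0.83 197.05] R 22.13 x ext [-20.2  21.3] top 219.9
hook 470 x [-2.4 -0.3  2.3] y 5.6 16.5 ztip 206.9 zmin 192.5
6 26 [-2.3  0.3] 190.1 194.4
8 97 [-2.3  2.2] 190.9 195.0
10 84 [-2.2  2. ] 191.3 198.0
12 81 [-2.2  1.9] 195.4 202.2
14 82 [-2.3  2.1] 196.6 206.9
16 140 [-2.3  2.3] 201.1 207.5
18 103 [-1.6  1.9] 202.8 207.5
20 2 [-0.2 -0. ] 205.1 206.2
```

{"op": "jog_arm", "data": {"translation": [[-0.5,1,0],[0,2,0],[0,2,0],[0,2,0],[0,1,0],[0,0,0]], "rot": [[0,0,0],[0,0,0],[0,0,0],[0,0,0],[0,0,0],[0,0,0]], "hand": [0,0,0,0,0,0]}}

```text
time_s: 9.48
eef_pos: [0.5108, 0.0262, 0.169]
orientation: [0.0, 0.997, 0.082, -0.0]
ft_force: [-0.5, -0.6, -4.3]
opening: 0.084
gripper_force: 60.0
```

{"op": "jog_arm", "data": {"translation": [[0,1,0],[0,2,0],[0,2,0],[0,2,0],[0,1,0],[0,0,0]], "rot": [[0,0,0],[0,0,0],[0,0,0],[0,0,0],[0,0,0],[0,0,0]], "hand": [0,0,0,0,0,0]}}

```text
time_s: 9.98
eef_pos: [0.5122, 0.0184, 0.1691]
orientation: [0.0, 0.997, 0.082, -0.0]
ft_force: [-0.0, 0.4, -3.5]
opening: 0.089
gripper_force: 60.0
```

{"op": "jog_arm", "data": {"translation": [[0,1,0],[0,2,0],[0,2,0],[0,2,0],[0,1.4,0],[0,0,0],[0,0,0]], "rot": [[0,0,0],[0,0,0],[0,0,0],[0,0,0],[0,0,0],[0,0,0],[0,0,0]], "hand": [0,0,0,0,0,0,0]}}

```text
time_s: 10.57
eef_pos: [0.5135, 0.0102, 0.169]
orientation: [0.0, 0.997, 0.082, -0.0]
ft_force: [-0.2, 0.8, -3.8]
opening: 0.09
gripper_force: 60.0
```

```bash
python3 - <<'E'
from h import *
s=readout.get_state();print(s['eef_pos'],s['ft_force'].round(2),s['torque'].round(3),stand(s['eef_pos']))
im,d,S=rel(3);save("w5.png",im)
E
```

```text
[0.51352269 0.01022214 0.16903717] [-0.16  0.83 -3.79] [-0.112  0.229 -0.022] [-72.32880949   2.56982336 169.0371727 ]
eye n 8743 y 3.25 [-7.1 13. ] centre x,z [  1.08 219.53] R 20.77 x ext [-20.3  20.4] top 239.9
hook 11 x [-2.1 -1.   0.1] y -10.6 18.6 ztip 225.7 zmin 203.9
```

View pics/w5.png

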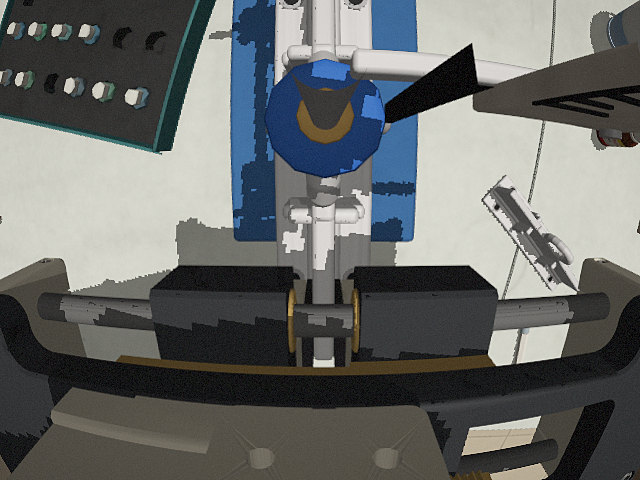

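The eye has passed over the tip and lies below the tube's collar (325,120), with no contact force. I'm now lowering it slowly onto the spring.

{"op": "jog_arm", "data": {"translation": [[0,0,1],[0,0,2],[0,0,2.5],[0,0,2.5],[0,0,2.5],[0,0,2.5],[0,0,2.5],[0,0,2.5],[0,0,2.5],[0,0,2.5],[0,0,2.5],[0,0,2.5],[0,0,2],[0,0,1],[0,0,0],[0,0,0]], "rot": [[0,0,0],[0,0,0],[0,0,0],[0,0,0],[0,0,0],[0,0,0],[0,0,0],[0,0,0],[0,0,0],[0,0,0],[0,0,0],[0,0,0],[0,0,0],[0,0,0],[0,0,0],[0,0,0]], "hand": [0,0,0,0,0,0,0,0,0,0,0,0,0,0,0,0]}}

```text
time_s: 11.95
eef_pos: [0.5136, 0.0103, 0.1381]
orientation: [0.0, 0.997, 0.082, 0.0]
ft_force: [-0.6, 0.4, -3.1]
opening: 0.09
gripper_force: 60.0
```

```bash
cat >> h.py <<'E'
def red():
    for c in("side","top"):
        im,d=optics.read_camera(c);X=cloud(c,d);S=stand(X);h=im.astype(int);r,g,b=h[...,0],h[...,1],h[...,2]
        w=(d>0)&(abs(S[...,0])<40)&(S[...,1]<0)&(S[...,1]>-125)&(S[...,2]>230)&(S[...,2]<345)
        for n,m in(("red",w&(r>g+40)&(r>b+40)),("green",w&(g>r+20)&(g>b+20))):
            if m.sum(): print(c,n,m.sum(),S[m].mean(0).round(1),np.percentile(S[m],[3,97],axis=0).round(1).tolist())
E
python3 - <<'E'
from h import *
s=readout.get_state();print(s['eef_pos'],s['ft_force'].round(2),s['torque'].round(3));red()
E
```

```text
[0.51357071 0.01032801 0.13813134] [-0.63  0.38 -3.09] [-0.064  0.27  -0.009]
side red 10 [  0.7 -15.6 310.7] [[-2.9, -28.1, 305.3], [6.4, -7.4, 312.7]]
side green 81 [  1.7 -83.1 319.2] [[-2.5, -112.5, 315.1], [6.5, -51.4, 321.8]]
top green 58 [  2.2 -92.3 320.4] [[-1.7, -109.9, 316.6], [5.8, -74.3, 323.4]]
```

{"op": "jog_arm", "data": {"translation": [[0,0,1],[0,0,2],[0,0,2.5],[0,0,2.5],[0,0,2.5],[0,0,2.5],[0,0,2.5],[0,0,2.5],[0,0,2],[0,0,1],[0,0,0],[0,0,0]], "rot": [[0,0,0],[0,0,0],[0,0,0],[0,0,0],[0,0,0],[0,0,0],[0,0,0],[0,0,0],[0,0,0],[0,0,0],[0,0,0],[0,0,0]], "hand": [0,0,0,0,0,0,0,0,0,0,0,0]}}

```text
time_s: 13.05
eef_pos: [0.5136, 0.0104, 0.1171]
orientation: [0.0, 0.997, 0.082, 0.0]
ft_force: [-0.4, -0.7, -1.6]
opening: 0.091
gripper_force: 60.0
```

```bash
cat >> h.py <<'E'
def ft(n=12):
    F=[]
    for i in range(n):
        optics.read_camera("side");s=readout.get_state();F.append(np.r_[s['ft_force'],s['torque']])
    F=np.array(F);print("ft",s['time_s'],s['eef_pos'].round(4),F.mean(0).round(3),(F.std(0)/n**.5).round(3))
E
python3 - <<'E'
from h import *
red();ft()
E
```

```text
side green 83 [  1.6 -81.4 319.1] [[-2.7, -113.0, 314.7], [6.9, -47.4, 322.3]]
top green 66 [  2.4 -89.6 320. ] [[-1.2, -110.3, 315.9], [6.2, -67.7, 324.0]]
ft 13.75 [0.5136 0.0104 0.1171] [ 0.022  0.082 -0.937 -0.024  0.046 -0.003] [0.131 0.122 0.184 0.008 0.012 0.005]
```

{"op": "jog_arm", "data": {"translation": [[0,0,1],[0,0,1.5],[0,0,2],[0,0,1.5],[0,0,1],[0,0,0],[0,0,0]], "rot": [[0,0,0],[0,0,0],[0,0,0],[0,0,0],[0,0,0],[0,0,0],[0,0,0]], "hand": [0,0,0,0,0,0,0]}}

```text
time_s: 14.33
eef_pos: [0.5136, 0.0104, 0.11]
orientation: [0.0, 0.997, 0.082, -0.0]
ft_force: [-0.2, 0.6, -0.5]
opening: 0.092
gripper_force: 60.0
```

```bash
python3 - <<'E'
from h import *
ft(25)
E
```

```text
ft 15.5833 [0.5136 0.0104 0.1101] [ 0.385  0.186 -0.342  0.006 -0.131  0.017] [0.1   0.088 0.103 0.007 0.011 0.006]
```

```bash
python3 - <<'E'
from h import *
ft(16)
im,d,S=wcloud()
S=stand(S)
for lo,hi in((15,50),(-30,-15),(50,84)):
    m=(d>0)&(S[...,0]>lo)&(S[...,0]<hi)&(abs(S[...,1]-3)<4)&(S[...,2]>60)&(S[...,2]<175)
    q=S[m]
    if len(q): print(lo,hi,len(q),np.percentile(q,[5,50,95],axis=0).round(1).tolist())
i=cv2.cvtColor(im,cv2.COLOR_RGB2BGR);cv2.imwrite("pics/w6.png",i[:400])
E
```

```text
ft 16.3833 [0.5136 0.0104 0.1101] [ 1.012  0.202 -0.351  0.025 -0.227  0.011] [0.112 0.094 0.11  0.008 0.008 0.008]
15 50 1567 [[16.2, -0.2, 122.1], [33.6, 3.1, 123.8], [45.3, 6.5, 153.2]]
-30 -15 890 [[-29.3, -0.2, 124.0], [-19.9, 3.1, 146.9], [-15.4, 6.5, 153.7]]
```

View pics/w6.png

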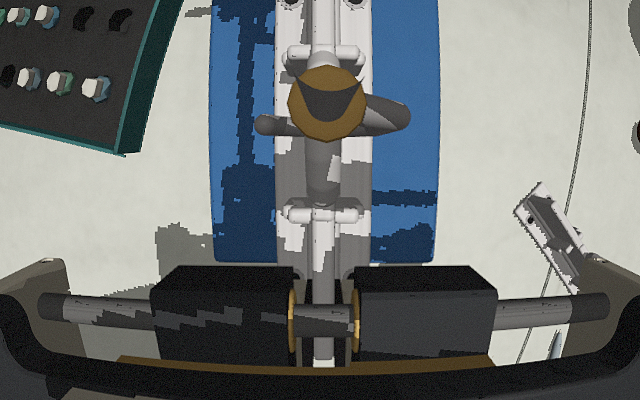

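{"op": "jog_arm", "data": {"translation": [[0.5,0,0.5],[1,0,1],[0.5,0,0.5],[0,0,0],[0,0,0]], "rot": [[0,0,0],[0,0,0],[0,0,0],[0,0,0],[0,0,0]], "hand": [0,0,0,0,0]}}

```text
time_s: 16.85
eef_pos: [0.5146, 0.0103, 0.1076]
orientation: [0.0, 0.997, 0.082, -0.001]
ft_force: [-3.8, -0.3, -1.0]
opening: 0.088
gripper_force: 60.0
```

```bash
python3 - <<'E'
from h import *
ft(16);ft(16)
E
```

```text
ft 17.65 [0.5155 0.0106 0.1081] [-3.657 -1.514 -0.117 -0.521  1.174 -0.069] [0.104 0.105 0.179 0.02  0.008 0.007]
ft 18.45 [0.5155 0.0107 0.1081] [-3.818 -1.754 -0.171 -0.63   1.158 -0.084] [0.123 0.163 0.134 0.007 0.006 0.008]
```

{"op": "jog_arm", "data": {"translation": [[-0.4,0,0],[-0.7,0,0],[-0.4,0,0],[0,0,0],[0,0,0]], "rot": [[0,0,0],[0,0,0],[0,0,0],[0,0,0],[0,0,0]], "hand": [0,0,0,0,0]}}

```text
time_s: 18.87
eef_pos: [0.5151, 0.0107, 0.1085]
orientation: [-0.0, 0.997, 0.082, 0.001]
ft_force: [2.0, -2.4, -0.8]
opening: 0.085
gripper_force: 60.0
```

```bash
python3 - <<'E'
from h import *
ft(8);ft(8);im,d,X=wcloud();S=stand(X)
m=(d>0)&(abs(S[...,0])<25)&(abs(S[...,1]-3)<25)&(S[...,2]>135)&(S[...,2]<170);q=S[m];print(len(q))
t=q[(q[:,1]>11)];print("tip",len(t),np.percentile(t,[2,50,98],axis=0).round(1).tolist())
c=q[(abs(q[:,1]-3)<4)&(abs(q[:,0])>6)]
a=c[c[:,0]<0];b=c[c[:,0]>0];print("ring",len(a),len(b),a[:,0].min(),b[:,0].max() if len(b) else 0,q[:,2].max())
c=c[abs(c[:,1]-3)<1.5]
A=np.c_[2*c[:,0],2*c[:,2]];
from scipy.optimize import least_squares
f=least_squares(lambda p:np.hypot(c[:,0]-p[0],c[:,2]-p[1])-23,[0,135],loss="soft_l1");print("fit",f.x,f.cost/len(c))
E
```

```text
ft 19.2667 [0.5142 0.0106 0.1081] [ 1.786 -0.253 -0.094 -0.293 -0.54  -0.086] [0.227 0.198 0.175 0.027 0.012 0.017]
ft 19.6667 [0.514  0.0105 0.1081] [ 1.798 -0.021 -0.492 -0.064 -0.559 -0.041] [0.128 0.11  0.122 0.013 0.013 0.005]
3630
tip 742 [[-2.4, 11.2, 152.9], [-0.2, 14.5, 160.9], [2.3, 18.3, 163.8]]
ring 1598 508 -21.90787369260823 21.987255627942435 169.81842661281206
fit [  0.83248384 135.08518778] 0.0999634263454342
```

{"op": "jog_arm", "data": {"translation": [[0.2,0,0.3],[0.2,0,0.4],[0.1,0,0.3],[0,0,0],[0,0,0]], "rot": [[0,0,0],[0,0,0],[0,0,0],[0,0,0],[0,0,0]], "hand": [0,0,0,0,0]}}

```text
time_s: 20.13
eef_pos: [0.5142, 0.0104, 0.1069]
orientation: [0.0, 0.997, 0.082, -0.0]
ft_force: [-0.3, -0.6, -0.4]
opening: 0.088
gripper_force: 60.0
```

```bash
python3 - <<'E'
from h import *
ft(12);ft(12)
E
```

```text
ft 20.7333 [0.5143 0.0104 0.107 ] [-1.079 -0.021 -0.337 -0.044  0.32   0.007] [0.147 0.113 0.12  0.014 0.034 0.01 ]
ft 21.3333 [0.5144 0.0105 0.107 ] [-1.98  -0.046 -0.251 -0.124  0.612  0.007] [0.163 0.18  0.139 0.012 0.022 0.008]
```

{"op": "jog_arm", "data": {"translation": [[-0.1,0,0.5],[-0.2,0,0.5],[0,0,0.5],[0,0,0],[0,0,0]], "rot": [[0,0,0],[0,0,0],[0,0,0],[0,0,0],[0,0,0]], "hand": [0,0,0,0,0], "grip_force": 20}}

```text
time_s: 21.75
eef_pos: [0.5143, 0.0105, 0.1056]
orientation: [-0.0, 0.997, 0.082, 0.0]
ft_force: [-1.2, -0.3, 0.8]
opening: 0.09
gripper_force: 20.0
```

```bash
python3 - <<'E'
from h import *
ft(14)
E
```

```text
ft 22.45 [0.5143 0.0105 0.1056] [-1.208 -0.323 -0.135 -0.139  0.333  0.   ] [0.114 0.16  0.083 0.008 0.014 0.008]
```

{"op": "jog_arm", "data": {"translation": [[0,0,0],[0,0,0],[0,0,0],[0,0,0],[0,0,0],[0,0,0]], "rot": [[0,0,0],[0,0,0],[0,0,0],[0,0,0],[0,0,0],[0,0,0]], "hand": [0,0,0,0,0,0], "grip_force": 3}}

```text
time_s: 22.95
eef_pos: [0.5143, 0.0105, 0.1056]
orientation: [-0.0, 0.997, 0.082, 0.0]
ft_force: [-0.5, -0.2, -0.3]
opening: 0.089
gripper_force: 3.0
```

```bash
python3 - <<'E'
from h import *
ft(16)
E
```

```text
ft 23.75 [0.5142 0.0105 0.1056] [-0.118  0.192 -0.234 -0.046  0.077 -0.01 ] [0.108 0.128 0.138 0.008 0.01  0.006]
```

{"op": "jog_arm", "data": {"translation": [[0,0,0],[0,0,0],[0,0,0],[0,0,0],[0,0,0],[0,0,0],[0,0,0],[0,0,0],[0,0,0],[0,0,0],[0,0,0],[0,0,0]], "rot": [[0,0,0],[0,0,0],[0,0,0],[0,0,0],[0,0,0],[0,0,0],[0,0,0],[0,0,0],[0,0,0],[0,0,0],[0,0,0],[0,0,0]], "hand": [0.13,0.16,0.2,0.25,0.3,0.35,0.4,0.45,0.5,0.5,0.5,0.5]}}

```text
time_s: 24.75
eef_pos: [0.5142, 0.0104, 0.1056]
orientation: [0.0, 0.997, 0.082, -0.0]
ft_force: [-0.1, -0.6, 0.3]
opening: 0.497
gripper_force: 0.0
```

```bash
python3 - <<'E'
from h import *
ft(8)
for k in range(3):
    im,d,X=wcloud();S=stand(X)
    q=S[(d>0)&(abs(S[...,1]-3)<25)&(abs(S[...,0])<25)&(S[...,2]>130)&(S[...,2]<175)];t=q[q[:,1]>11];print("tip",len(t),np.percentile(t,[2,50,98],axis=0).round(1).tolist())
    w=S[(d>0)&(S[...,0]>30)&(S[...,0]<46)&(abs(S[...,1]-3)<15)&(S[...,2]>105)&(S[...,2]<130)];print("web",len(w),np.percentile(w,[5,50,95],axis=0).round(1).tolist())
save("w7.png",im)
E
```

```text
ft 25.15 [0.5142 0.0105 0.1056] [ 0.033 -0.083  0.027 -0.042 -0.014 -0.009] [0.114 0.24  0.147 0.012 0.008 0.008]
tip 733 [[-2.4, 11.2, 149.8], [-0.2, 14.5, 157.8], [2.3, 18.3, 160.9]]
web 1251 [[30.4, -4.4, 107.6], [35.8, 4.4, 116.9], [44.9, 13.1, 118.3]]
tip 731 [[-2.4, 11.2, 149.3], [-0.2, 14.5, 157.7], [2.4, 18.2, 160.5]]
web 1250 [[30.4, -4.5, 107.4], [35.8, 4.4, 116.6], [44.9, 13.0, 118.2]]
tip 724 [[-2.4, 11.2, 149.5], [-0.2, 14.5, 157.3], [2.4, 18.3, 160.2]]
web 1254 [[30.4, -4.4, 106.9], [35.9, 4.4, 116.4], [44.9, 13.1, 117.9]]
```

View pics/w7.png

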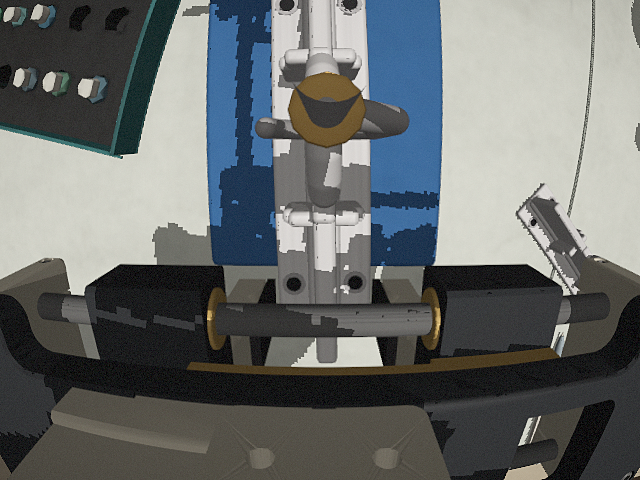

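The bracket hangs free in the hook (tip at (265,127)) and the fingers are clear on both sides. I'm backing out toward the front and then rising.

{"op": "jog_arm", "data": {"translation": [[-3,0,0],[-7,0,0],[-12,0,0],[-15,0,0],[-15,0,0],[-12,0,0],[-6,0,0],[0,0,-10],[0,0,-25],[0,0,-35],[0,0,-40],[0,0,-40],[0,0,-40],[0,0,-40],[0,0,-40],[0,0,-35],[0,0,-12],[0,0,0]], "rot": [[0,0,0],[0,0,0],[0,0,0],[0,0,0],[0,0,0],[0,0,0],[0,0,0],[0,0,0],[0,0,0],[0,0,0],[0,0,0],[0,0,0],[0,0,0],[0,0,0],[0,0,0],[0,0,0],[0,0,0],[0,0,0]], "hand": [0.5,0.5,0.5,0.5,0.5,0.5,0.5,0.5,0.5,0.5,0.5,0.5,0.3,0.1,0,0,0,0], "grip_force": 10}}

```text
time_s: 26.8
eef_pos: [0.4462, -0.0009, 0.4266]
orientation: [-0.001, 0.997, 0.082, 0.003]
ft_force: [-0.7, 0.0, 1.4]
opening: 0.107
gripper_force: 0.0
```

```bash
python3 - <<'E'
from h import *
s=readout.get_state();print(s['time_s'],s['eef_pos'],s['qpos'].round(3),stand(s['eef_pos']).round(1));red()
im,d=optics.read_camera("side");save("sd8.png",im)
E
```

```text
26.8 [ 0.44619435 -0.0008642   0.42661968] [ 4.430e-01 -1.050e-01 -1.370e-01  1.000e-03 -1.532e+00  1.291e+00] [-140.6    2.6  426.6]
side green 80 [  1.7 -81.1 319.2] [[-2.4, -112.6, 315.3], [6.9, -42.5, 322.0]]
```

{"op": "jog_arm", "data": {"translation": [[0,0,0],[0,0,0],[0,0,0],[0,0,0],[0,0,0],[0,0,0],[0,0,0],[0,0,0],[0,0,0],[0,0,0],[0,0,0],[0,0,0],[0,0,0],[0,0,0],[0,0,0],[0,0,0]], "rot": [[0,0,0.05],[0,0,0.11],[0,0,0.11],[0,0,0.11],[0,0,0.11],[0,0,0.11],[0,0,0.11],[0,0,0.11],[0,0,0.11],[0,0,0.11],[0,0,0.11],[0,0,0.11],[0,0,0.11],[0,0,0.11],[0,0,0.09],[0,0,0]], "hand": [0,0,0,0,0,0,0,0,0,0,0,0,0,0,0,0]}}

```text
time_s: 28.28
eef_pos: [0.4447, -0.001, 0.4211]
orientation: [0.001, 0.761, -0.648, -0.001]
ft_force: [0.2, 0.4, -0.5]
opening: 0.007
gripper_force: 0.0
```

{"op": "jog_arm", "data": {"translation": [[10,0,0],[25,0,0],[30,0,0],[25,-10,0],[12,-20,0],[5,-25,0],[0,-28,0],[0,-28,0],[0,-20,0],[0,-10,0],[0,0,0],[0,0,0]], "rot": [[0,0,0],[0,0,0],[0,0,0],[0,0,0],[0,0,0],[0,0,0],[0,0,0],[0,0,0],[0,0,0],[0,0,0],[0,0,0],[0,0,0]], "hand": [0,0,0,0,0,0,0,0,0,0,0,0]}}

```text
time_s: 29.28
eef_pos: [0.6016, -0.0837, 0.4214]
orientation: [0.001, 0.763, -0.646, -0.001]
ft_force: [0.3, 0.2, -0.4]
opening: 0.003
gripper_force: 0.0
```

```bash
cat >> h.py <<'E'
def zoom(n):
    im,d=optics.read_camera("side");i=cv2.cvtColor(im,cv2.COLOR_RGB2BGR)
    cv2.imwrite("pics/"+n,cv2.resize(i[175:275,315:395],(480,600),interpolation=cv2.INTER_CUBIC))
E
python3 - <<'E'
from h import *
s=readout.get_state();print(s['time_s'],s['eef_pos'],s['orientation'].round(3),stand(s['eef_pos']).round(1));red()
im,d,X=wcloud();S=stand(X);h=im.astype(int);r,g,b=h[...,0],h[...,1],h[...,2]
w=(d>0)&(abs(S[...,0])<40)&(S[...,2]>230)&(S[...,2]<345)
for n,m in(("red",w&(r>g+40)&(r>b+40)),("green",w&(g>r+20)&(g>b+20))):
    if m.sum(): print(n,m.sum(),np.percentile(S[m],[2,50,98],axis=0).round(1).tolist())
E
```

```text
29.2833 [ 0.60159351 -0.08371945  0.42144233] [ 0.001  0.763 -0.646 -0.001] [  -0.8 -104.5  421.4]
side green 31 [ 1.00e-01 -8.86e+01  3.19e+02] [[-1.6, -113.2, 316.0], [3.0, -62.5, 321.5]]
top green 25 [  1.9 -69.7 320.9] [[-1.1, -89.0, 316.1], [4.4, -50.0, 325.1]]
red 20 [[-2.6, -15.7, 278.3], [-2.1, -11.1, 279.2], [-1.7, -6.6, 280.8]]
green 470 [[-1.6, -110.7, 315.9], [2.4, -99.0, 320.7], [6.5, -85.2, 322.0]]
```

{"op": "jog_arm", "data": {"translation": [[0,-3,8],[0,0,18],[0,0,20],[0,0,15],[0,0,8],[0,0,3],[0,0,3],[0,0,3],[0,0,4],[0,0,4],[0,0,4],[0,0,4],[0,0,4],[0,0,4],[0,0,4],[0,0,3],[0,0,2],[0,0,1],[0,0,0],[0,0,0]], "rot": [[0,0,0],[0,0,0],[0,0,0],[0,0,0],[0,0,0],[0,0,0],[0,0,0],[0,0,0],[0,0,0],[0,0,0],[0,0,0],[0,0,0],[0,0,0],[0,0,0],[0,0,0],[0,0,0],[0,0,0],[0,0,0],[0,0,0],[0,0,0]], "hand": [0,0,0,0,0,0,0,0,0,0,0,0,0,0,0,0,0,0,0,0]}}

```text
time_s: 31.1
eef_pos: [0.6044, -0.0829, 0.3103]
orientation: [0.0, 0.763, -0.647, -0.0]
ft_force: [1.0, -0.3, 0.7]
opening: 0.004
gripper_force: 0.0
```

```bash
cat >> h.py <<'E'
def wred():
    im,d,X=wcloud();S=stand(X);h=im.astype(int);r,g,b=h[...,0],h[...,1],h[...,2]
    w=(d>0)&(abs(S[...,0])<40)&(S[...,2]>230)&(S[...,2]<345)
    for n,m in(("red",w&(r>g+40)&(r>b+40)),("green",w&(g>r+20)&(g>b+20))):
        if m.sum(): print("wrist",n,m.sum(),np.percentile(S[m],[2,50,98],axis=0).round(1).tolist())
    return im
E
python3 - <<'E'
from h import *
s=readout.get_state();print(s['time_s'],s['eef_pos'],s['ft_force'].round(2),stand(s['eef_pos']).round(1));red();wred()
E
```

```text
31.1 [ 0.60435965 -0.08287209  0.31029061] [ 0.96 -0.26  0.67] [   2.1 -104.1  310.3]
side green 5 [   0.9 -101.4  283.5] [[-2.5, -115.0, 279.6], [3.5, -64.1, 288.8]]
top green 11 [  2.1 -62.5 286.5] [[-0.3, -72.4, 284.4], [4.1, -50.4, 290.0]]
wrist green 76 [[0.5, -111.1, 279.2], [1.9, -104.2, 287.5], [4.5, -71.6, 288.7]]
```

{"op": "jog_arm", "data": {"translation": [[0,0,1],[0,0,2],[0,0,1],[0,0,0],[0,0,0],[0,0,-5],[0,0,-15],[0,0,-25],[0,0,-30],[0,0,-30],[0,0,-15],[0,0,0],[0,15,0],[0,35,0],[0,40,0],[0,40,0],[0,25,0],[0,5,0],[0,0,0]], "rot": [[0,0,0],[0,0,0],[0,0,0],[0,0,0],[0,0,0],[0,0,0],[0,0,0],[0,0,0],[0,0,0],[0,0,0],[0,0,0],[0,0,0],[0,0,0],[0,0,0],[0,0,0],[0,0,0],[0,0,0],[0,0,0],[0,0,0]], "hand": [0,0,0,0,0,0,0,0,0,0,0,0,0,0,0,0,0,0,0]}}

```text
time_s: 32.83
eef_pos: [0.4453, -0.1095, 0.4277]
orientation: [-0.001, 0.763, -0.647, 0.001]
ft_force: [-0.1, 0.3, 0.6]
opening: 0.003
gripper_force: 0.0
```

```bash
python3 - <<'E'
from h import *
s=readout.get_state();print(s['time_s'],s['eef_pos'],s['ft_force'].round(2),stand(s['eef_pos']).round(1));red();wred();zoom("z9.png")
im,d=optics.read_camera("side");X=cloud("side",d);S=stand(X);h=im.astype(int);r,g,b=h[...,0],h[...,1],h[...,2]
for n,m in(("red",(r>g+25)&(r>b+25)),("green",(g>r+12)&(g>b+12))):
    m=m&(d>0)&(abs(S[...,0])<25)&(S[...,1]<5)&(S[...,1]>-125)&(S[...,2]>240)&(S[...,2]<320)
    for v,u in np.argwhere(m)[:60]: print(n,u,v,S[v,u].round(0),end=";")
    print()
E
```

```text
32.8333 [ 0.44527012 -0.10948563  0.42772374] [-0.15  0.29  0.56] [-159.2 -104.4  427.7]
side green 76 [  2.1 -85.7 282.4] [[-2.0, -113.9, 278.1], [6.8, -57.4, 285.7]]
wrist red 23 [[-3.4, -14.1, 278.7], [-2.2, -10.4, 279.7], [-0.2, -7.0, 280.4]]
wrist green 711 [[-3.1, -110.1, 275.2], [0.2, -81.9, 283.5], [6.6, -49.4, 285.6]]Traceback (most recent call last):
  File "<stdin>", line 3, in <module>
ValueError: 200 camera calls are used up
```

View pics/z9.png

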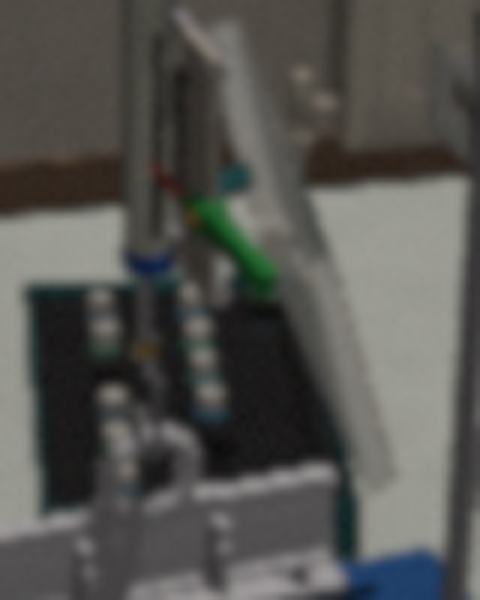

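```bash
python3 - <<'E'
import h_off as _ 
E
sed 's/^from rig.*//' h.py > ho.py; python3 - <<'E'
from ho import *
im=cv2.imread("pics/side3.png")[...,::-1];z=np.load("side3.npz");S=stand(z["X"])
for v in range(183,203):
    for u in range(341,362):
        r,g,b=[int(k) for k in im[v,u]]
        if max(r,g,b)-min(r,g,b)>35: print(u,v,(r,g,b),S[v,u].round(0).astype(int),end="; ")
    print()
print("z9")
i=cv2.resize(cv2.imread("pics/z9.png")[...,::-1],(80,100),interpolation=cv2.INTER_AREA)
for v in range(26,50):
    for u in range(22,48):
        r,g,b=[int(k) for k in i[v,u]]
        if max(r,g,b)-min(r,g,b)>35: print(u+315,v+175,(r,g,b),end="; ")
    print()
E
```

```text
341 183 (78, 45, 42) [  1  -9 326]; 
341 184 (99, 43, 38) [ -1 -15 326]; 342 184 (98, 54, 49) [  4  -8 322]; 
341 185 (98, 40, 35) [ -2 -18 326]; 342 185 (108, 46, 42) [ -1 -22 327]; 343 185 (98, 55, 49) [  8  -5 319]; 
341 186 (80, 41, 37) [ -3 -20 324]; 342 186 (97, 35, 32) [ -2 -25 326]; 343 186 (101, 39, 35) [  1 -22 324]; 344 186 (84, 40, 35) [  2 -27 326]; 
342 187 (79, 41, 36) [ -1 -22 322]; 343 187 (96, 37, 33) [ -2 -31 326]; 344 187 (95, 29, 24) [ -1 -33 327]; 345 187 (78, 30, 27) [  3 -30 325]; 
343 188 (83, 43, 39) [ -3 -34 325]; 344 188 (97, 34, 30) [ -2 -36 325]; 345 188 (88, 31, 27) [  1 -35 325]; 
344 189 (71, 33, 30) [ -2 -37 324]; 345 189 (71, 32, 29) [  0 -38 324]; 



345 193 (31, 69, 42) [ -2 -42 316]; 346 193 (33, 69, 41) [ -2 -50 320]; 
348 194 (31, 70, 33) [ -2 -61 322]; 349 194 (34, 85, 43) [  0 -61 322]; 350 194 (44, 97, 52) [  2 -61 322]; 351 194 (54, 104, 60) [  5 -61 321]; 
349 195 (27, 74, 33) [ -1 -65 321]; 350 195 (27, 88, 41) [  1 -65 321]; 351 195 (38, 102, 51) [  3 -65 320]; 352 195 (59, 106, 63) [  6 -65 320]; 
350 196 (23, 75, 34) [  1 -65 319]; 35
[... 1979 characters left out ...]
18 (35, 47, 76); 342 218 (31, 42, 68); 355 218 (20, 62, 29); 356 218 (25, 81, 37); 357 218 (35, 96, 47); 358 218 (46, 104, 55); 359 218 (60, 104, 64); 
338 219 (19, 32, 58); 339 219 (16, 31, 62); 340 219 (18, 35, 69); 341 219 (21, 38, 71); 342 219 (29, 42, 67); 356 219 (20, 65, 30); 357 219 (25, 84, 38); 358 219 (33, 97, 46); 359 219 (44, 102, 54); 360 219 (64, 100, 66); 
340 220 (26, 40, 65); 341 220 (32, 49, 69); 356 220 (16, 53, 26); 357 220 (20, 69, 31); 358 220 (28, 83, 38); 359 220 (33, 90, 44); 360 220 (50, 91, 55); 
357 221 (15, 51, 24); 358 221 (18, 63, 28); 359 221 (24, 69, 34); 
359 222 (21, 57, 28); 

Traceback (most recent call last):
ModuleNotFoundError: No module named 'h_off'
```

```bash
python3 - <<'E'
from ho import *
a=cv2.imread("pics/side3.png")[...,::-1].astype(int)
i=cv2.resize(cv2.imread("pics/z9.png")[...,::-1],(80,100),interpolation=cv2.INTER_AREA).astype(int)
b=np.zeros_like(a);b[175:275,315:395]=i
for n,m,r0,r1 in(("before",a,180,196),("now",b,199,214)):
    w=np.clip(m[...,0]-np.maximum(m[...,1],m[...,2])-12,0,None)
    print(n);print(w[r0:r1,338:352])
    for u in range(340,347):
        c=w[r0:r1,u]; 
        if c.sum()>20: print(u,round((c*np.arange(r0,r1)).sum()/c.sum(),2),end=" ")
    g=np.clip(m[...,1]-np.maximum(m[...,0],m[...,2])-8,0,None)
    for u in (352,354,356):
        c=g[:225,u];print("g",u,round((c*np.arange(225)).sum()/c.sum(),2),end=" ")
    print()
E
```

```text
before
[[ 0  0  0  0  0  0  0  0  0  0  0  0  0  0]
 [ 0  0  0  0  0  0  0  0  0  0  0  0  0  0]
 [ 0  0  0  0  0  0  0  0  0  0  0  0  0  0]
 [ 0  0 12 21  8  0  0  0  0  0  0  0  0  0]
 [ 0  0 24 44 32 10  0  0  0  0  0  0  0  0]
 [ 0  0 16 46 50 31  9  0  0  0  0  0  0  0]
 [ 0  0  0 27 50 50 32  9  0  0  0  0  0  0]
 [ 0  0  0  3 26 47 54 36  8  0  0  0  0  0]
 [ 0  0  0  0  3 28 51 45 16  0  0  0  0  0]
 [ 0  0  0  0  0  3 26 27  7  0  0  0  0  0]
 [ 0  0  0  0  0  0  0  0  0  0  0  0  0  0]
 [ 0  0  0  0  0  0  0  0  0  0  0  0  0  0]
 [ 0  0  0  0  0  0  0  0  0  0  0  0  0  0]
 [ 0  0  0  0  0  0  0  0  0  0  0  0  0  0]
 [ 0  0  0  0  0  0  0  0  0  0  0  0  0  0]
 [ 0  0  0  0  0  0  0  0  0  0  0  0  0  0]]
340 184.08 341 184.62 342 185.37 343 186.36 344 187.31 345 187.77 346 187.97 g 352 196.72 g 354 199.3 g 356 201.65 
now
[[ 0  0  0  0  0  0  0  0  0  0  0  0  0  0]
 [ 0  0  0  0  0  0  0  0  0  0  0  0  0  0]
 [ 0  0  0  0  0  0  0  0  0  0  0  0  0  0]
 [ 0  0  5  6  0  0  0  0  0  0  0  0  0  0]
 [ 0  0  6 11  2  0  0  0  0  0  0  0  0  0]
 [ 0  0  1 11 10  5  0  0  0  0  0  0  0  0]
 [ 0  0  0  2 12 13  5  0  0  0  0  0  0  0]
 [ 0  0  0  0  3  9  9  1  0  0  0  0  0  0]
 [ 0  0  0  0  0  0  2  0  0  0  0  0  0  0]
 [ 0  0  0  0  0  0  0  0  0  0  0  0  0  0]
 [ 0  0  0  0  0  0  0  0  0  0  0  0  0  0]
 [ 0  0  0  0  0  0  0  0  0  0  0  0  0  0]
 [ 0  0  0  0  0  0  0  0  0  0  0  0  0  0]
 [ 0  0  0  0  0  0  0  0  0  0  0  0  0  0]
 [ 0  0  0  0  0  0  0  0  0  0  0  0  0  0]]
341 203.3 342 204.59 343 205.15 g 352 211.93 g 354 214.75 g 356 217.51
```

```bash
python3 -c "
from rig import job;print(job.finish_job())"
```

```text
the job is handed in; nothing more can be done
None
```

The job is handed in, with no verdict returned: the bracket hangs free and untouched in the hook at about 46 mm draw (3.7 N), and by my measurements the rider's index is within about 2 mm of the pointer. All 200 camera calls were used, so I could not take a final confirming picture.

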